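Shaft collar held on the flat of a turntable drive

TASK

Grip the upright shaft of the turntable drive and turn it until its flat faces the forked key rest on the drive's top (fingers on the flat feel the shaft 5 mm narrower than on the round). Only then pick up the steel collar with the set-screw (not the plain spacer ring), slip it over the shaft with its screw pointing the same way as the flat, and finish while still holding it in the gripper, level, with the screw half-way up the flat and clear of the drive below, so that a colleague can tighten the screw from the key rest. Do not let go, keep the flat facing the key rest, and leave the other things where they lie.

Things in the scene. Friction and masses are not known exactly. Their poses are not given: they have to be found in the camera images.
- shaft (a joint): turning angle of the drive's upright shaft, about the vertical, positive counter-clockwise seen from above; 0 = the flat faces the forked key rest. It can turn about 3 rad either way, is held by light bearing friction (0.06 N m) and stays where it is left. It starts 0.6 to 1.5 rad counter-clockwise of 0.
- flat (a point): centre of the shaft's flat. The bright steel shaft has a diameter of 20 mm; its upper 45 mm is D-shaped: one flat, 17 mm wide, lies 5 mm from the shaft's axis (so the shaft measures 15 mm from the flat to the opposite round side). This point is half-way up the flat, 22.5 mm below the shaft's top end; x points out of the flat (horizontal), z up. The shaft's axis is 5 mm behind this point (-x). Below the flat are 20 mm of full round shaft, then a bearing boss 42 mm wide.
- drive: turntable drive, bolted to the desk mat: a grey housing 130 x 110 mm on a foot plate 150 x 130 mm, its top 55 mm above its own origin (the centre of its underside, which lies 3 mm above the table), the boss's top 65 mm, the shaft's foot on top of the boss and its upper end 130 mm above the origin. The shaft's axis is vertical through the origin; -x points from the shaft to the key rest, z up.
- key_rest (a point): top of the forked steel key rest (two prongs, 26 mm wide in all) on the drive's top, 60 mm from the shaft's axis and 20 mm above the housing, lower than the flat
- collar_center (a point): centre (half-way up, on the axis) of the loose steel shaft collar: 46 mm outside diameter, 22 mm high, bore 24 mm, 0.2 kg, lying flat on the mat. x points to its set-screw, z up. The set-screw's tip stands 5 mm into the bore (7 mm from the axis), so the collar goes down past the shaft's top only with the screw on the side of the flat. The only ring with a screw head on its side.
- collar_screw (a point): outer end of the collar's set-screw head, 30 mm from the collar's axis at half height; the head is 9 mm across and stands 7 mm out of the rim
- spacer: plain steel spacer ring without a screw, 46 mm across, 14 mm high; origin at the centre of its underside; stays where it is
- adapter: brass connector adapter, upright, 28 mm across, 36 mm high; origin under its centre; stays where it is
- tape: roll of tape, 84 mm across, 24 mm high; origin under its centre; stays where it is
- jar: small glass jar, 56 mm across, 60 mm high; origin under its centre; stays where it is
- mug: white mug, 80 mm across, 92 mm high; origin under its centre; stays where it is
- screwdriver: screwdriver lying on the mat, 190 mm long; stays where it is
- mouse: computer mouse, about 60 mm across, 34 mm high; origin under its centre; stays where it is
Things that resemble listed ones, but are neither listed nor needed, are in the scene too. Leave any blue or green look-alike of the part that bears collar_center alone.

How it is judged:
By the outcome, as a careful person would: the job done as asked, in the order asked, and still so for the second after the job is handed in, while the arm keeps its last pose, push and grip.
It also fails if it takes over 51 s, if anything falls off the work surface, if the arm or the gripper's body presses on something with over 40 N, if the wrist force passes 120 N, or if a joint passes its speed limit or range.

ROBOT

A 6-joint arm with a two-finger parallel gripper is mounted at the origin on the work surface. World frame = base frame: x ahead of the robot, y to its left, z up, the work surface at z = 0. Lengths are in m, angles in rad, forces in N, time in s.
With the tool pointing down it reaches from about 0.4 to 0.825 m from the base axis. Payload 7 kg.
Tool frame: the origin (TCP) lies midway between the tips of the shut fingers; the grasp point (between the pads) lies 19 mm behind it (robot.tcp_to_grasp is the distance from the TCP to the grasp point, in m); z points along the fingers, y is the direction in which the jaws open and shut (so a half turn about z gives the same grasp; the last joint's range is limited). The gripper opens to 88 mm and grips with 3 to 60 N. Pads are 19 mm wide; open, the fingers measure 130 mm over their backs; the gripper's body (78 mm by 193 mm) begins 47 mm behind the grasp point.
Start: joints at [1.568, 0.359, 0.012, 0, -1.224, -0.288], TCP at [0.194, 0.647, 0.191] pointing down, gripper open.
Joint ranges: [-3.07, 3.07], [-1.43, 2.12], [-1.02, 1.25], [-3.03, 1.67], [-3.05, -0], [-3.03, 3.03]. Speed limits (rad/s): [2.39, 2.39, 3.01, 3.14, 3.14, 3.14].

INTERFACE

Orientations are given as a rotation vector (axis times angle).
In Python, from bench import robot gives the robot as it stands.
- The arm moves only by the tool arm_command, never from a script. Its argument "targets" is a list of rows, each a list of 4 numbers: the shift along the world's x, y, z scaled (see below), then the turn about the world's z scaled (see below). A call has 1 to 12 rows; each row is the pose to reach, as a shift and turn from the pose commanded when the call began, turning the shorter way round; what a row does not reach only later rows make up. The controller multiplies each number of a shift by 0.5 m and each number of a turn by 2 pi rad. A row lasts 1/12 s, in which the tool goes at most 41.7 mm and 7.16 degrees, less where a joint would pass 70% of its speed; a pose out of reach is approached as far as the arm can. A call with a number of a shift or a turn outside -1 to 1 is refused whole. A call with a gripper value outside its range is refused whole. "gripper" is the opening, from 0 (shut) to 1 (fully open), set as the call begins (left out, the last holds). The fingers move at their own pace and stop on an object; "squeeze" is the grip in N (left out, the last holds). Time passes only in rows, so rows that repeat a pose let the fingers close. It gives the time, the measured TCP pose, the force and the opening at its end, in the units of the state.
- robot.read_state(): the state, without advancing time (a new reading comes with each control period).
- robot.camera(name): name is "side" or "top" or "wrist"; returns (picture, depth): 420x560x3 uint8, red, green, blue; 420x560 float32, m along the optical axis (not along the pixel's ray), 0 where there is no reading.
- robot.get_calibration(name): a dict with "mtx" (3x3 intrinsics, pixels), "dist_coeffs" ([k1, k2, p1, p2, k3] as OpenCV has them; the pictures are not rectified), "T" (4x4, takes a point from camera to world coordinates); the wrist camera has in their place "T_tool_cam" (4x4, takes a point from camera to tool coordinates, whose origin is the TCP and whose axes are the flange's). Camera axes: x right, y up, looking along -z (the intrinsics and any distortion apply to the point x, -y, -z); pixel columns grow to the right and rows downward; lengths in m; the calibration is good to about 2 mm. A picture is of the moment at which its call begins: read the wrist's pose just before it. get_calibration takes no time and is no camera call.
- robot.hand_in(): hands the job in, once; it reports no verdict.
The state is a dict: "t": time; "qpos": joint angles; "joint_vel": joint speeds; "joint_torque": joint torques, N m; "tool_pos": TCP position; "tool_rot": TCP orientation; "force": force on the tool from outside, world axes, zero at the start; "moment": the same for the moment, N m; "width": opening from 0.0 (shut) to 1.0 (fully open).
Only numpy, scipy, OpenCV 4.12 (cv2) and the standard library are available. Lean on these libraries where they do the work, as an engineer would, in place of code of your own. Each camera call takes 0.05 s, during which the arm holds its last target. There are 200 camera calls.

## Working session

There is one attempt and no reset: what is moved stays moved. The work goes in short steps, Python scripts to look and compute and a tool call to move; the robot and the scene stay as the last step left them, time stands still between calls to the robot, and variables do not carry over. Pictures are saved under pics/ and viewed, about 8 in all and at most 12, crops included, and the job is handed in when it is done.

Besides the shell and the picture viewer there is one more tool, called after "Request:" in YAML: its name, and indented under it one key for each argument. arm_command: Moves the arm, as the interface text tells. Shifts and turns lie within -1 to 1; 1 stands for 0.5 m of shift or 2 pi rad of turn. Its arguments: {"type":"object","properties":{"targets":{"type":"array"},"gripper":{"type":"number"},"squeeze":{"type":"number"}},"required":["targets"]}

```bash
mkdir -p pics; ls
cat > h.py <<'E'
import numpy as np, cv2
from scipy.spatial.transform import Rotation as R
from bench import robot
def snap(n,fn):
    s=robot.read_state(); p,d=robot.camera(n); c=robot.get_calibration(n)
    if n=='wrist':
        W=np.eye(4);W[:3,:3]=R.from_rotvec(s['tool_rot']).as_matrix();W[:3,3]=s['tool_pos'];T=W@np.array(c['T_tool_cam'])
    else: T=np.array(c['T'])
    np.savez('pics/'+fn+'.npz',p=p,d=d,T=T,K=np.array(c['mtx']),D=np.array(c['dist_coeffs']))
    cv2.imwrite('pics/'+fn+'.png',p[:,:,::-1]); return s
def load(fn): return np.load('pics/'+fn+'.npz')
def ray(z,u,v):
    a=cv2.undistortPoints(np.array([[[u,v]]],float),z['K'],z['D'])[0,0]
    r=z['T'][:3,:3]@np.array([a[0],-a[1],-1]); return z['T'][:3,3],r
def pt(z,u,v):   # via depth
    o,r=ray(z,u,v); return o+r*z['d'][int(round(v)),int(round(u))]
def atz(z,u,v,h):
    o,r=ray(z,u,v); return o+r*(h-o[2])/r[2]
def proj(z,P):
    q=np.linalg.inv(z['T'])@np.r_[P,1]; q=q[:3]*[1,-1,-1]
    return cv2.projectPoints(q.reshape(1,1,3),np.zeros(3),np.zeros(3),z['K'],z['D'])[0].ravel()
def crop(fn,u0,v0,u1,v1,k,out):
    im=cv2.imread('pics/'+fn+'.png')[v0:v1,u0:u1]
    cv2.imwrite('pics/'+out+'.png',cv2.resize(im,None,fx=k,fy=k,interpolation=cv2.INTER_CUBIC))
E
python3 - <<'E'
from h import *
import cv2
s=snap('top','top0');print(s)
snap('side','side0');snap('wrist','wr0')
a=[cv2.imread(f'pics/{n}.png') for n in('top0','side0','wr0')]
for n in('top','side'):print(robot.get_calibration(n))
E
```

```text
pics
{'t': 0.0, 'qpos': array([ 1.56809077e+00,  3.59400616e-01,  1.10706835e-02, -3.61187967e-04,
       -1.22411248e+00, -2.88111678e-01]), 'joint_vel': array([ 0.00058453, -0.00094127, -0.00083736, -0.00018419,  0.00216216,
        0.00031413]), 'joint_torque': array([ 1.81636486e-03, -5.82715094e+01,  2.93042368e+01,  6.99685916e+00,
        6.86911939e-03, -1.71038846e-04]), 'tool_pos': array([0.19340834, 0.64612346, 0.19011702]), 'tool_rot': array([ 3.10675081e+00, -4.55154537e-01, -1.60200907e-04]), 'force': array([0.22822444, 0.485928  , 0.27255047]), 'moment': array([ 0.04695168, -0.03351718, -0.02897541]), 'width': 1.002740335593064}
{'mtx': array([[499.64595744,   0.        , 273.70708309],
       [  0.        , 499.64595744, 212.35521603],
       [  0.        ,   0.        ,   1.        ]]), 'dist_coeffs': array([-0.16910067,  0.        ,  0.        ,  0.        ,  0.        ]), 'T': array([[-0.02607737,  0.99599507, -0.08552073,  0.43497208],
       [-0.99958704, -0.02494678,  0.01426242, -0.03762021],
       [ 0.01207183,  0.08585734,  0.9962343 ,  1.35307895],
       [ 0.        ,  0.        ,  0.        ,  1.        ]])}
{'mtx': array([[543.03651808,   0.        , 274.18057232],
       [  0.        , 543.03651808, 210.29202237],
       [  0.        ,   0.        ,   1.        ]]), 'dist_coeffs': array([-0.17435745,  0.        ,  0.        ,  0.        ,  0.        ]), 'T': array([[ 7.57614500e-01,  4.11151862e-01, -5.06926440e-01,
        -1.67679945e-01],
       [-6.52701562e-01,  4.78391273e-01, -5.87471242e-01,
        -8.65361985e-01],
       [ 9.69290417e-04,  7.75948411e-01,  6.30795628e-01,
         1.00658962e+00],
       [ 0.00000000e+00,  0.00000000e+00,  0.00000000e+00,
         1.00000000e+00]])}
```

View pics/top0.png

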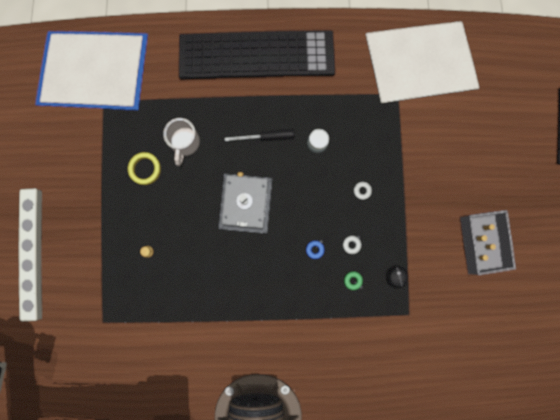

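View pics/side0.png

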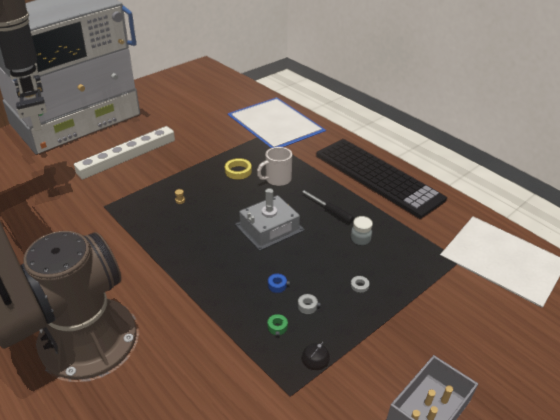

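Top view: drive shaft near (244,201), key rest near (242,223), on the robot's side. The white ring at (352,245) has a screw head; the ring at (363,190) is the plain spacer. In the side view the collar is at (308,303) with its screw to the right, and the shaft top is at (269,192).

Run:
```python
from h import *
t=load('top0');s=load('side0')
for n,u,v,h in[('shaft',244,200,.133),('rest',242,224,.078),('collar',352,245,.022),('spacer',363,190.5,.014)]:
    print(n,atz(t,u,v,h).round(4),pt(t,u,v).round(4))
for n,u,v,h in[('shaft',269,192,.133),('collar',308,302,.022)]: print('s',n,atz(s,u,v,h).round(4),pt(s,u,v).round(4))
crop('top0',200,150,290,250,6,'c1a');crop('top0',310,170,410,290,5,'c1b')
crop('side0',230,180,340,320,4,'c1c')
a=[cv2.imread(f'pics/c1{x}.png') for x in 'abc']
H=600;a=[cv2.copyMakeBorder(i,0,max(0,H-i.shape[0]),0,0,0) for i in a]
o=np.hstack(a);print(o.shape);cv2.imwrite('pics/c1.png',cv2.resize(o,None,fx=.53,fy=.53,interpolation=cv2.INTER_AREA)); 
z=load('wr0');print(z['T'].round(3)); print(robot.tcp_to_grasp)
```

```text
shaft [0.572  0.0171 0.133 ] [0.5734 0.0176 0.1202]
rest [0.5166 0.0259 0.078 ] [0.5173 0.0265 0.0673]
collar [ 0.4563 -0.264   0.022 ] [ 0.4566 -0.267   0.0042]
spacer [ 0.6035 -0.3014  0.014 ] [ 6.053e-01 -3.042e-01 -3.000e-04]
s shaft [0.5743 0.0157 0.133 ] [0.5733 0.0145 0.1341]
s collar [ 0.458  -0.2645  0.022 ] [ 0.4675 -0.2554  0.007 ]
(600, 1480, 3)
[[-0.287  0.923  0.257  0.263]
 [-0.958 -0.276 -0.076  0.626]
 [ 0.001 -0.268  0.963  0.384]
 [ 0.     0.     0.     1.   ]]
0.0188
```

Both views agree to about 2 mm: shaft (0.573, 0.016), collar (0.457, -0.264). Moving above the shaft for a close look.

Request:
arm_command:
  targets:
    - [0.38,-0.63,0.12,0]
    - [0.38,-0.63,0.12,0]
    - [0.38,-0.63,0.12,0]
    - [0.38,-0.63,0.12,0]
    - [0.38,-0.63,0.12,0]
    - [0.38,-0.63,0.12,0]
    - [0.38,-0.63,0.12,0]
    - [0.38,-0.63,0.12,0]
    - [0.38,-0.63,0.12,0]
  gripper: 0.6

```text
t: 0.9
tool_pos: [0.384, 0.3295, 0.2516]
tool_rot: [-3.108, 0.455, -0.0]
force: [0.9, 0.0, 0.3]
width: 0.6
```

Request:
arm_command:
  targets:
    - [0.38,-0.63,0,0]
    - [0.38,-0.63,0,0]
    - [0.38,-0.63,0,0]
    - [0.38,-0.63,0,0]
    - [0.38,-0.63,0,0]
    - [0.38,-0.63,0,0]
    - [0.38,-0.63,0,0]
    - [0.38,-0.63,0,0]
    - [0.38,-0.63,0,0]
    - [0.38,-0.63,0,0]
    - [0.38,-0.63,0,0]

```text
t: 1.82
tool_pos: [0.5738, 0.0147, 0.2501]
tool_rot: [3.107, -0.461, -0.002]
force: [0.9, -0.1, -0.3]
width: 0.602
```

Run:
```python
from h import *
s=snap('wrist','wr1');print(s['t'],s['tool_pos'],s['tool_rot'],s['qpos'],s['width'])
z=load('wr1')
for P in[(.573,.016,.133),(.573,.016,.068),(.517,.026,.078)]:print(proj(z,P))
```

```text
1.8167 [0.5737918  0.01472182 0.25007636] [ 3.10689771e+00 -4.60761145e-01 -2.48553658e-03] [ 3.66243734e-01  1.60991726e-01 -1.20928969e-01 -1.62059884e-04
 -1.29060483e+00  9.10138484e-01] 0.602350446934642
[281.60634268 193.30318328]
[281.62157963 178.75774689]
[287.97345156 233.49824748]
```

View pics/wr1.png

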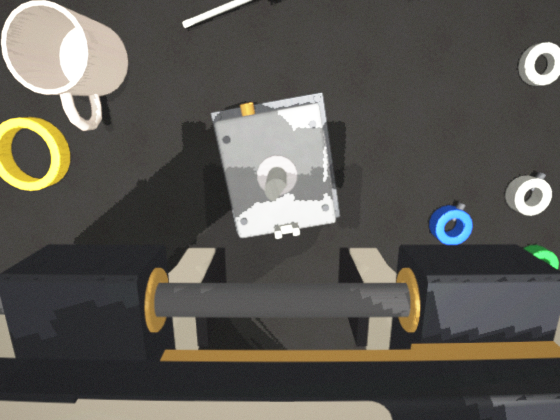

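The wrist view shows the drive with the shaft near (277,185), the key rest at (287,231), and the screw collar at right (530,193) with its screw up-right. Enlarging the shaft.

Run:
```python
from h import *
crop('wr1',245,145,325,245,6,'c2'); crop('wr1',500,165,560,220,6,'c2b')
a=cv2.imread('pics/c2.png');b=cv2.imread('pics/c2b.png');b=b[:,:300]
o=np.zeros((600,780,3),np.uint8);o[:,:480]=a;o[:330,480:]=b[:330];cv2.imwrite('pics/c2.png',o)
```

```text
(no output)
```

View pics/c2.png

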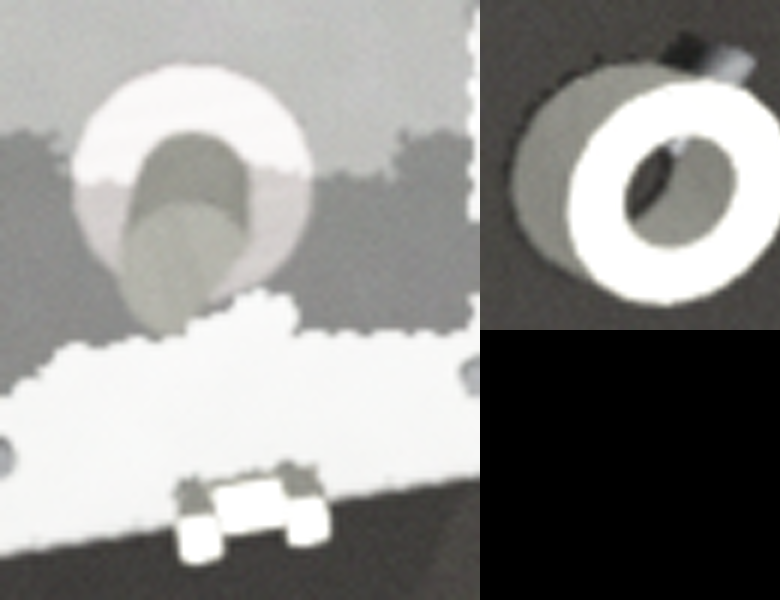

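The shaft top is a D: centre near crop (184,266), with the flat edge running from (247,248) to (180,332), so the flat faces lower right. The collar's screw points to the upper right.

Run:
```python
from h import *
z=load('wr1');f=lambda u,v,h:atz(z,245+u/6,145+v/6,h)
c=f(184,266,.133);a=f(247,248,.133);b=f(180,332,.133);print(c,a,b,np.linalg.norm(a-b))
n=np.array([-(b-a)[1],(b-a)[0]]);m=(a+b)[:2]/2-c[:2];n*=np.sign(n@m);print('flat',np.arctan2(n[1],n[0]),np.arctan2(m[1],m[0]),np.linalg.norm(m))
k=(f(200,517,.078)+f(308,500,.078))/2;l=f(200,517,.078);r=f(308,500,.078)
bs=f(193,184,.068);print('boss',bs,'rest',k,'dir',np.arctan2(*(k-bs)[1::-1]),np.linalg.norm((k-bs)[:2]),'width dir',np.arctan2(*(r-l)[1::-1]))
# drive edges: housing bottom front edge & depth
g=f(0,555,.058);h=f(478,478,.058);print('front edge',np.arctan2(*(h-g)[1::-1]))
q=lambda u,v,h:atz(z,500+(u-480)/6,165+v/6,h)
cc=q(675,190,.025);print('collar',cc)
sc=q(715,60,.014);print('screw',sc,np.arctan2(*(sc-cc)[1::-1]),np.linalg.norm((sc-cc)[:2]))
```

```text
[0.57785858 0.01988695 0.133     ] [0.57776485 0.01044902 0.133     ] [0.56865122 0.02332924 0.133     ] 0.01577841611329516
flat -2.525806198758798 -2.569011118037887 0.005533036962507547
boss [0.57744414 0.01946414 0.068     ] rest [0.52118418 0.02546338 0.078     ] dir 3.0353598626474647 0.056578917898542816 width dir -1.7003453958558186
front edge -1.6963983687813837
collar [ 0.45782958 -0.26237243  0.025     ]
screw [ 0.47775342 -0.28026073  0.014     ] -0.7316170570479223 0.0267759302105253
```

Request:
arm_command:
  targets:
    - [0.003,0.006,-0.18,-0.108]
    - [0.003,0.006,-0.18,-0.108]
    - [0.003,0.006,-0.18,-0.108]
    - [0.003,0.006,-0.18,-0.108]
    - [0.003,0.006,-0.18,-0.108]
    - [0.003,0.006,-0.18,-0.108]
    - [0.003,0.006,-0.18,-0.108]
    - [0.003,0.006,-0.18,-0.108]
  gripper: 0.55

```text
t: 2.53
tool_pos: [0.5747, 0.0207, 0.1613]
tool_rot: [-2.782, 1.458, -0.0]
force: [-0.0, 0.3, -0.3]
width: 0.552
```

Run:
```python
from h import *
s=snap('wrist','wr2');print(s['t'],s['tool_pos'],s['tool_rot'],s['qpos'],s['force'])
crop('wr2',150,150,400,350,3.2,'c3')
```

```text
2.5333 [0.57471242 0.02072566 0.16130606] [-2.78220071e+00  1.45832712e+00 -2.51475796e-04] [ 3.75991322e-01  2.16881705e-01 -2.56701715e-01 -1.26217218e-04
 -1.09683772e+00  2.29281086e-01] [-0.03811196  0.31143891 -0.31176332]
```

View pics/c3.png

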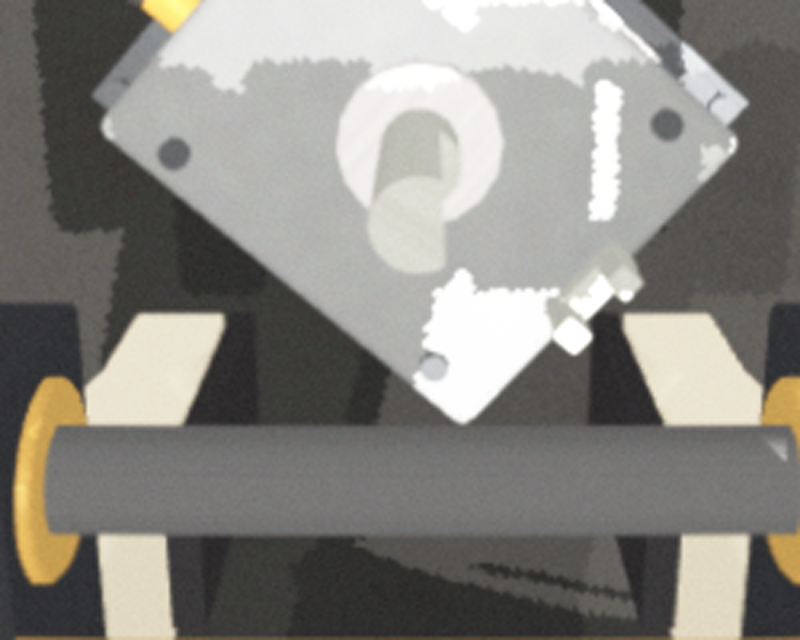

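The flat is now vertical in the picture (x≈443), facing right, so the jaws are aligned with it. The shaft centre is at about (418,224) in the crop.

Run:
```python
from h import *
z=load('wr2');f=lambda u,v,h:atz(z,150+u/3.2,150+v/3.2,h)
s=robot.read_state();c=f(418,224,.133);print('c',c,'d',c-s['tool_pos'])
a=f(443,195,.133);b=f(443,258,.133);print(np.arctan2(*(b-a)[1::-1])-np.pi/2, np.linalg.norm(f(368,224,.133)-f(443,224,.133)))
bs=f(420,146,.068);l=f(572,337,.078);r=f(627,280,.078);k=(l+r)/2
print('boss',bs,'rest',k,np.arctan2(*(k-bs)[1::-1]),np.linalg.norm((k-bs)[:2]),'wid',np.arctan2(*(r-l)[1::-1])-np.pi/2+2*np.pi)
for p,q in [((462,422),(735,150)),((462,422),(105,140))]:
  p=f(*p,.058);q=f(*q,.058);print('edge',np.arctan2(*(q-p)[1::-1]),np.linalg.norm(p-q))
v=R.from_rotvec(s['tool_rot']).as_matrix()[:,1];print('jaw',np.arctan2(v[1],v[0]))
t=v[:2]@(c-s['tool_pos'])[:2];print('along jaw',t)
```

```text
c [0.57727964 0.01991833 0.133     ] d [ 0.00246802 -0.00061619 -0.0283311 ]
0.610313983975856 0.014811159988927677
boss [0.57711778 0.0198106  0.068     ] rest [0.51743631 0.02672275 0.078     ] 3.026288880135993 0.06008041157930878 wid 3.0356891547814677
edge -1.7002848638705683 0.10485461736758839
edge -0.1050729839665276 0.12327005957069907
jaw -2.5364871562140148
along jaw -0.001679280922474883
```

Request:
arm_command:
  targets:
    - [0.004,-0.001,-0.03,0]
    - [0.004,-0.001,-0.07,0]
    - [0.004,-0.001,-0.11,0]
    - [0.004,-0.001,-0.134,0]
    - [0.004,-0.001,-0.134,0]
    - [0.004,-0.001,-0.134,0]

```text
t: 3.08
tool_pos: [0.5768, 0.0193, 0.0939]
tool_rot: [2.78, -1.461, -0.001]
force: [1.4, 1.1, -0.2]
width: 0.549
```

Request:
arm_command:
  targets:
    - [0,0,0,0]
    - [0,0,0,0]
    - [0,0,0,0]
    - [0,0,0,0]
    - [0,0,0,0]
    - [0,0,0,0]
    - [0,0,0,0]
    - [0,0,0,0]
    - [0,0,0,0]
    - [0,0,0,0]
  gripper: 0
  squeeze: 12

```text
t: 3.92
tool_pos: [0.5789, 0.0202, 0.0947]
tool_rot: [-2.778, 1.462, -0.004]
force: [4.6, 3.8, -1.1]
width: 0.156
```

```bash
cat > st.py <<'E'
from h import *
s=robot.read_state();m=R.from_rotvec(s['tool_rot']).as_matrix();v=m[:,1]
print(s['t'],'pos',s['tool_pos'].round(4),'jaw',round(float(np.arctan2(v[1],v[0])),4),'z',m[:,2].round(3),'F',s['force'].round(1),'M',s['moment'].round(2),'w mm',s['width']*88,'q',s['qpos'].round(2))
E
python3 st.py
```

```text
3.9167 pos [0.5789 0.0202 0.0947] jaw -2.5395 z [ 0.003  0.001 -1.   ] F [ 4.6  3.8 -1.1] M [ 1.32 -1.47  0.07] w mm 13.728753731351109 q [ 0.37  0.28 -0.34 -0.   -0.95  0.23]
```

Width is about 14 mm, so the jaws are on the flat. Turning the shaft by -0.72 rad, allowing for the 2.5 mm eccentric jaw midpoint.

Request:
arm_command:
  targets:
    - [0.004,0.002,0,-0.01]
    - [0.004,0.002,0,-0.021]
    - [0.004,0.002,0,-0.032]
    - [0.005,0.001,0,-0.043]
    - [0.005,0.001,0,-0.054]
    - [0.005,0.001,0,-0.065]
    - [0.005,0,0,-0.076]
    - [0.005,0,0,-0.087]
    - [0.005,0,0,-0.098]
    - [0.005,-0.001,0,-0.109]
    - [0.005,-0.001,0,-0.115]
    - [0.005,-0.001,0,-0.115]

```text
t: 4.92
tool_pos: [0.5792, 0.0187, 0.0946]
tool_rot: [2.081, -2.353, -0.0]
force: [-3.2, 1.9, 6.3]
width: 0.155
```

Request:
arm_command:
  targets:
    - [0,0,0,0]
    - [0,0,0,0]
    - [0,0,0,0]

```text
t: 5.17
tool_pos: [0.5792, 0.0187, 0.0945]
tool_rot: [2.085, -2.35, -0.001]
force: [-3.1, 2.5, 6.2]
width: 0.161
```

```bash
python3 st.py
```

```text
5.1667 pos [0.5792 0.0187 0.0945] jaw 3.0221 z [-0.  0. -1.] F [-3.1  2.5  6.2] M [ 0.91  1.25 -0.01] w mm 14.145363503589207 q [ 0.37  0.28 -0.33 -0.   -0.95 -0.49]
```

Open and rise, then check the flat.

Request:
arm_command:
  targets:
    - [0,0,0,0]
    - [0,0,0,0]
    - [0,0,0,0]
    - [0,0,0,0]
  gripper: 0.55

```text
t: 5.5
tool_pos: [0.5795, 0.0185, 0.0939]
tool_rot: [2.083, -2.351, -0.0]
force: [-0.5, 0.4, 0.5]
width: 0.4
```

Request:
arm_command:
  targets:
    - [-0.005,0,0.05,0]
    - [-0.005,0,0.1,0]
    - [-0.005,0,0.14,0]
    - [-0.005,0,0.14,0]
    - [-0.005,0,0.14,0]

```text
t: 5.92
tool_pos: [0.5778, 0.0188, 0.1652]
tool_rot: [-2.081, 2.35, -0.001]
force: [0.3, 0.1, -0.3]
width: 0.55
```

```bash
python3 st.py
python3 - <<'E'
from h import *
s=snap('wrist','wr3')
crop('wr3',150,130,400,320,3.2,'c4')
E
```

```text
5.9167 pos [0.5778 0.0188 0.1652] jaw 3.0206 z [ 0.002  0.001 -1.   ] F [ 0.3  0.1 -0.3] M [ 0.14 -0.01 -0.03] w mm 48.40715482995538 q [ 0.37  0.22 -0.25  0.   -1.1  -0.49]
```

View pics/c4.png

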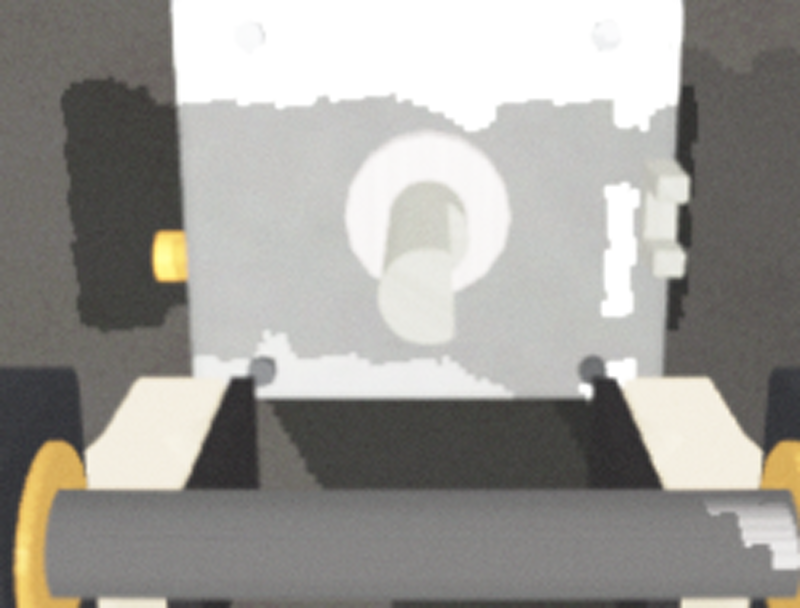

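The flat (x≈455) is vertical and faces the key rest at right; the housing's edge is horizontal in the picture, so it is aligned. Now to the collar.

Request:
arm_command:
  targets:
    - [-0.241,-0.566,0,0.153]
    - [-0.241,-0.566,0,0.153]
    - [-0.241,-0.566,0,0.153]
    - [-0.241,-0.566,0,0.153]
    - [-0.241,-0.566,0,0.153]
    - [-0.241,-0.566,0,0.153]
    - [-0.241,-0.566,0,0.153]
    - [-0.241,-0.566,0,0.153]
    - [-0.241,-0.566,-0.05,0.153]
    - [-0.241,-0.566,-0.1,0.153]
    - [-0.241,-0.566,-0.1,0.153]
    - [-0.241,-0.566,-0.1,0.153]
  gripper: 0.8

```text
t: 6.97
tool_pos: [0.4549, -0.2643, 0.1125]
tool_rot: [2.933, -1.123, -0.007]
force: [0.1, 0.4, 1.6]
width: 0.801
```

```bash
python3 st.py
python3 - <<'E'
from h import *
s=snap('wrist','wr4')
crop('wr4',150,130,400,320,3.2,'c5')
E
```

```text
6.9667 pos [ 0.4549 -0.2643  0.1125] jaw -2.302 z [-0.005  0.001 -1.   ] F [0.1 0.4 1.6] M [ 0.04 -0.08  0.02] w mm 70.48241509728432 q [-0.15  0.19 -0.42  0.   -0.97  0.99]
```

View pics/c5.png

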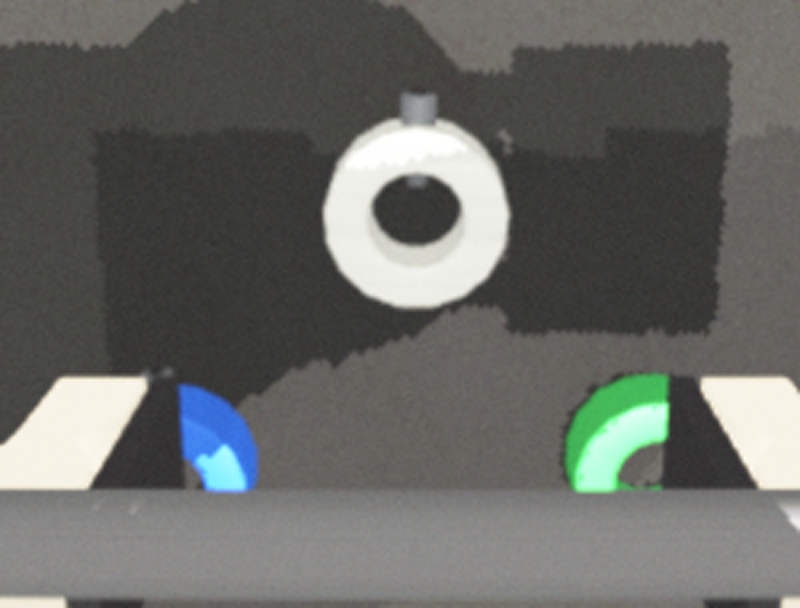

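The collar is centred: face centre at crop (417,219), screw head at (419,93) pointing straight up, blue and green look-alikes below, clear of the jaws.

Run:
```python
from h import *
z=load('wr4');f=lambda u,v,h:atz(z,150+u/3.2,130+v/3.2,h)
s=robot.read_state();print(s['tool_pos'])
c=f(417,219,.025);sc=f(419,95,.0165);print('c',c,'screw',np.arctan2(*(sc-c)[1::-1]),np.linalg.norm((sc-c)[:2]),'diam',np.linalg.norm(f(324,219,.025)-f(510,219,.025)))
print('depth pt',pt(z,150+417/3.2,130+290/3.2))
a=f(417,183,.0165);b=sc;print('tip->head',np.arctan2(*(b-a)[1::-1]))
m=R.from_rotvec(s['tool_rot']).as_matrix();d=c-s['tool_pos'];print('tool frame',m.T@d,'jaw',np.arctan2(m[1,1],m[0,1]),'toolx',np.arctan2(m[1,0],m[0,0]))
```

```text
[ 0.45629322 -0.26439401  0.11392987]
c [ 0.45703305 -0.26362456  0.025     ] screw -0.7481225791256976 0.02933837169615056 diam 0.04574630362369289
depth pt [ 0.44353609 -0.25149768  0.02555892]
tip->head -0.7542166967931027
tool frame [ 0.00015384 -0.00118995  0.08892818] jaw -2.301096317539806 toolx -0.730301797390215
```

Request:
arm_command:
  targets:
    - [0.0015,0.0015,-0.06,-0.003]
    - [0.0015,0.0015,-0.12,-0.003]
    - [0.0015,0.0015,-0.17,-0.003]
    - [0.0015,0.0015,-0.2,-0.003]
    - [0.0015,0.0015,-0.213,-0.003]
    - [0.0015,0.0015,-0.213,-0.003]
    - [0.0015,0.0015,-0.213,-0.003]

```text
t: 7.6
tool_pos: [0.4585, -0.2636, 0.0087]
tool_rot: [2.924, -1.148, 0.002]
force: [0.7, 0.1, 0.1]
width: 0.797
```

Request:
arm_command:
  targets:
    - [0,0,0,0]
    - [0,0,0,0]
    - [0,0,0,0]
    - [0,0,0,0]
    - [0,0,0,0]
    - [0,0,0,0]
    - [0,0,0,0]
    - [0,0,0,0]
  gripper: 0
  squeeze: 30

```text
t: 8.27
tool_pos: [0.4573, -0.2636, 0.0076]
tool_rot: [-2.924, 1.15, 0.0]
force: [0.2, 0.5, -0.5]
width: 0.254
```

```bash
python3 st.py
```

```text
8.2667 pos [ 0.4573 -0.2636  0.0076] jaw -2.3203 z [-0.  0. -1.] F [ 0.2  0.5 -0.5] M [ 0.05  0.03 -0.03] w mm 22.391824587768834 q [-0.15  0.32 -0.54 -0.   -0.72  0.97]
```

The width is already under 46 mm, so the fingers missed or the collar slipped. Look before anything else.

```bash
python3 - <<'E'
from h import *
s=snap('wrist','wr5');snap('side','side5');a=cv2.imread('pics/wr5.png');crop('side5',230,210,370,350,3,'s5')
b=cv2.imread('pics/s5.png');o=np.zeros((420,800,3),np.uint8);o[:,:380]=a[:,90:470];o[:420,380:]=b[:420,:420];cv2.imwrite('pics/c6.png',o)
E
python3 st.py
```

```text
8.3667 pos [ 0.4573 -0.2636  0.0075] jaw -2.3203 z [-0.  0. -1.] F [-0.3  0.5  0.5] M [ 0.05  0.02 -0.01] w mm 14.499996445009067 q [-0.15  0.32 -0.54 -0.   -0.72  0.97]
```

View pics/c6.png

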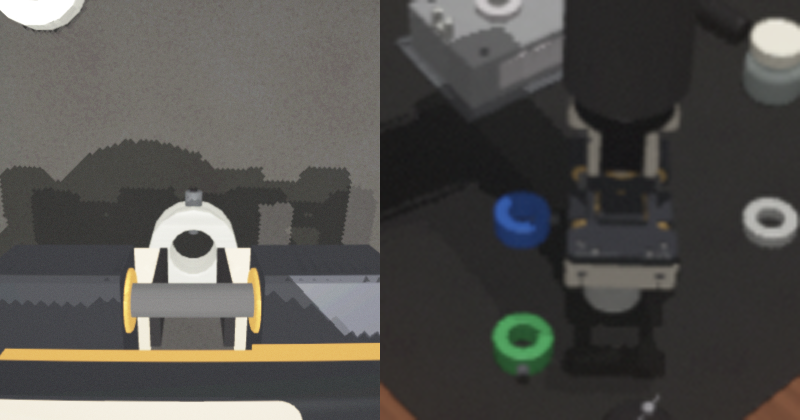

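Run:
```python
from h import *
z=load('wr5');s=robot.read_state();m=R.from_rotvec(s['tool_rot']).as_matrix()
for n,u,v,h in[('bore',283,244,.025),('left rim',240,243,.025),('right rim',328,243,.025),('screwhead',283.5,193,.0165),('tip front L',250,249,.0075)]:
    p=atz(z,u,v,h);print(n,p.round(4),'tool',(m.T@(p-s['tool_pos'])).round(4),'depth',pt(z,u,v).round(4))
P=s['tool_pos'];print('TCP px',proj(z,P),'grasp px',proj(z,P+m@[0,0,-.0188]),'pad front',proj(z,P+m@[.0095,.011,0]),proj(z,P+m@[.0095,-.011,0]))
c=cv2.imread('pics/wr5.png')[170:310,210:360];cv2.imwrite('pics/c7.png',cv2.resize(c,None,fx=4,fy=4,interpolation=cv2.INTER_CUBIC))
d=z['d'];print(d[190:300:8,[245,258,283,310,320]].round(3))
```

```text
bore [ 0.4603 -0.2661  0.025 ] tool [ 0.0039 -0.0002 -0.0175] depth [ 0.4544 -0.2607  0.0045]
left rim [ 0.4756 -0.2503  0.025 ] tool [ 0.0044 -0.0222 -0.0175] depth [ 0.4758 -0.2507  0.026 ]
right rim [ 0.445  -0.2833  0.025 ] tool [ 0.0044  0.0228 -0.0175] depth [ 0.4372 -0.2798  0.004 ]
screwhead [ 0.4782 -0.2831  0.0165] tool [ 0.0286  0.     -0.009 ] depth [ 0.4786 -0.2835  0.0187]
tip front L [ 0.4657 -0.2458  0.0075] tool [-0.0059 -0.0188  0.    ] depth [ 0.4744 -0.2586  0.0448]
TCP px [283.37345897 239.14491501] grasp px [283.4814503  252.02197319] pad front [303.2896328  223.00114204] [263.50377381 222.98155054]
[[0.203 0.205 0.189 0.204 0.203]
 [0.204 0.204 0.189 0.204 0.204]
 [0.205 0.206 0.188 0.206 0.206]
 [0.206 0.19  0.185 0.193 0.207]
 [0.208 0.185 0.184 0.186 0.209]
 [0.186 0.186 0.195 0.187 0.186]
 [0.186 0.188 0.211 0.188 0.186]
 [0.189 0.188 0.212 0.188 0.189]
 [0.158 0.19  0.213 0.163 0.158]
 [0.152 0.191 0.206 0.153 0.151]
 [0.147 0.193 0.198 0.147 0.152]
 [0.139 0.192 0.194 0.146 0.139]
 [0.086 0.086 0.085 0.085 0.086]
 [0.085 0.085 0.085 0.084 0.085]]
```

View pics/c7.png

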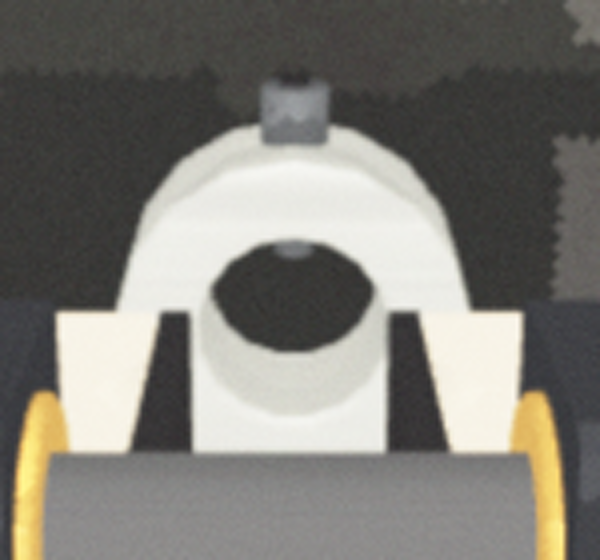

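```bash
python3 - <<'E'
from h import *
for fn in('wr5','wr2'):
  z=load(fn);Tc=np.array(robot.get_calibration('wrist')['T_tool_cam']);Wi=Tc@np.linalg.inv(z['T'])
  tl=lambda u,v:(Wi@np.r_[pt(z,u,v),1])[:3].round(4)
  L=[('creamL top',233,252),('creamL low',236,278),('creamR top',328,252),('darkL',250,270),('darkL2',252,258),('darkL3',247,282),('collar below bore',283,278),('roller',283,300)] if fn=='wr5' else [('cream top',205,252),('cream low',190,275),('dark',222,265),('dark',222,255)]
  for n,u,v in L: print(fn,n,tl(u,v))
E
python3 st.py
```

```text
wr5 creamL top [ 0.0113 -0.0219 -0.0463]
wr5 creamL low [ 0.0115 -0.0176 -0.0716]
wr5 creamR top [ 0.0111  0.0192 -0.0456]
wr5 darkL [ 0.0097 -0.0134 -0.0609]
wr5 darkL2 [ 0.0099 -0.0135 -0.0493]
wr5 darkL3 [ 0.0095 -0.0137 -0.0708]
wr5 collar below bore [-0.0155 -0.0002 -0.017 ]
wr5 roller [ 0.0288 -0.0005 -0.1177]
wr2 cream top [ 0.0113 -0.034  -0.0463]
wr2 cream low [ 0.0109 -0.0353 -0.068 ]
wr2 dark [ 0.0095 -0.0253 -0.0556]
wr2 dark [ 0.0093 -0.027  -0.0449]
8.3667 pos [ 0.4573 -0.2636  0.0075] jaw -2.3203 z [-0.  0. -1.] F [-0.3  0.5  0.5] M [ 0.05  0.02 -0.01] w mm 14.499996445009067 q [-0.15  0.32 -0.54 -0.   -0.72  0.97]
```

Run:
```python
from h import *
z=load('side5');Wt=np.eye(4);s=robot.read_state();m=R.from_rotvec(s['tool_rot']).as_matrix()
d=z['d'];H,W=d.shape;uu,vv=np.meshgrid(np.arange(W),np.arange(H))
a=cv2.undistortPoints(np.stack([uu,vv],-1).reshape(-1,1,2).astype(float),z['K'],z['D']).reshape(H,W,2)
P=np.stack([a[...,0],-a[...,1],-np.ones((H,W))],-1)*d[...,None]@z['T'][:3,:3].T+z['T'][:3,3]
q=(P-s['tool_pos'])@m
ok=(np.abs(q[...,:2]).max(-1)<.06)&(P[...,2]>.008)
for r in range(296,318):
    i=np.where(ok[r])[0]
    if len(i): print(r,[(int(k),*(q[r,k]*1000).round().astype(int)) for k in i[::3]])
```

```text
298 [(286, np.int64(-52), np.int64(-22), np.int64(-2))]
302 [(330, np.int64(55), np.int64(-14), np.int64(-1))]
305 [(299, np.int64(-20), np.int64(7), np.int64(-10)), (302, np.int64(-13), np.int64(13), np.int64(-17))]
306 [(299, np.int64(-20), np.int64(7), np.int64(-7)), (302, np.int64(-13), np.int64(16), np.int64(-18)), (305, np.int64(-6), np.int64(16), np.int64(-18)), (308, np.int64(1), np.int64(13), np.int64(-14)), (311, np.int64(8), np.int64(19), np.int64(-22)), (314, np.int64(15), np.int64(16), np.int64(-18))]
307 [(299, np.int64(-20), np.int64(8), np.int64(-4)), (302, np.int64(-13), np.int64(15), np.int64(-12)), (305, np.int64(-6), np.int64(19), np.int64(-17)), (308, np.int64(1), np.int64(21), np.int64(-20)), (311, np.int64(8), np.int64(20), np.int64(-20)), (314, np.int64(15), np.int64(14), np.int64(-13))]
308 [(299, np.int64(-20), np.int64(10), np.int64(-3)), (302, np.int64(-13), np.int64(19), np.int64(-14)), (305, np.int64(-6), np.int64(20), np.int64(-16)), (308, np.int64(1), np.int64(22), np.int64(-17)), (311, np.int64(8), np.int64(24), np.int64(-20)), (314, np.int64(16), np.
[... 452 characters left out ...]
), np.int64(21), np.int64(-9)), (310, np.int64(6), np.int64(20), np.int64(-9)), (313, np.int64(13), np.int64(15), np.int64(-3))]
311 [(302, np.int64(-13), np.int64(17), np.int64(-1)), (305, np.int64(-6), np.int64(24), np.int64(-9)), (308, np.int64(1), np.int64(24), np.int64(-10)), (311, np.int64(9), np.int64(16), np.int64(-1))]
312 [(302, np.int64(-13), np.int64(21), np.int64(-2)), (306, np.int64(-3), np.int64(23), np.int64(-5)), (309, np.int64(4), np.int64(20), np.int64(-1))]
315 [(282, np.int64(-60), np.int64(47), np.int64(-20))]
316 [(282, np.int64(-60), np.int64(46), np.int64(-15))]
317 [(282, np.int64(-60), np.int64(52), np.int64(-18)), (285, np.int64(-53), np.int64(51), np.int64(-18))]
```

Request:
arm_command:
  targets:
    - [0,0,0,0]
    - [0,0,0,0]
    - [0,0,0,0]

```text
t: 8.62
tool_pos: [0.4573, -0.2636, 0.0075]
tool_rot: [2.924, -1.15, -0.0]
force: [0.5, 0.1, -0.4]
width: 0.003
```

```bash
python3 st.py
python3 - <<'E'
from h import *
snap('wrist','wr6');a=load('wr5');z=load('wr6')
Tc=np.array(robot.get_calibration('wrist')['T_tool_cam']);Wi=Tc@np.linalg.inv(z['T'])
print('cam in tool',Tc.round(3))
for r in (252,260,270):
    print(r,[(u,*(1000*(Wi@np.r_[pt(z,u,r),1])[:3]).round().astype(int).tolist()) for u in range(255,312,5)])
print('pixels changed above row 248:',(np.abs(a['p'][:248].astype(int)-z['p'][:248]).sum(-1)>60).sum())
E
```

```text
8.6167 pos [ 0.4573 -0.2636  0.0075] jaw -2.3203 z [-0.  0. -1.] F [ 0.5  0.1 -0.4] M [ 0.02 -0.04 -0.02] w mm 0.2981917641096887 q [-0.15  0.32 -0.54  0.   -0.72  0.97]
cam in tool [[ 0.     0.963  0.269  0.072]
 [ 1.    -0.     0.001 -0.001]
 [ 0.001  0.269 -0.963 -0.194]
 [ 0.     0.     0.     1.   ]]
252 [(255, 39, -7, -112), (260, 39, -6, -113), (265, 37, -5, -108), (270, 11, -6, -45), (275, 10, -4, -43), (280, 10, -2, -42), (285, 10, 1, -43), (290, 10, 3, -42), (295, 11, 5, -46), (300, 38, 4, -112), (305, 38, 5, -112), (310, 39, 6, -112)]
260 [(255, 39, -7, -117), (260, 39, -6, -117), (265, 34, -5, -107), (270, 11, -6, -54), (275, 10, -4, -51), (280, 10, -2, -51), (285, 10, 0, -51), (290, 10, 3, -51), (295, 11, 5, -54), (300, 39, 3, -117), (305, 39, 4, -118), (310, 38, 6, -117)]
270 [(255, 39, -6, -122), (260, 39, -5, -122), (265, 36, -5, -116), (270, 6, -6, -54), (275, 10, -4, -61), (280, 10, -2, -61), (285, 10, 0, -60), (290, 9, 2, -60), (295, 33, 2, -111), (300, 36, 3, -118), (305, 38, 4, -121), (310, 39, 5, -122)]
pixels changed above row 248: 1287
```

Run:
```python
from h import *
a=load('wr5');z=load('wr6')
ch=(np.abs(a['p'].astype(int)-z['p']).sum(-1)>60);v,u=np.where(ch[:248]);print(v.min(),v.max(),u.min(),u.max())
crop('wr6',200,150,366,300,4.8,'c8')
```

```text
5 247 85 559
```

View pics/c8.png

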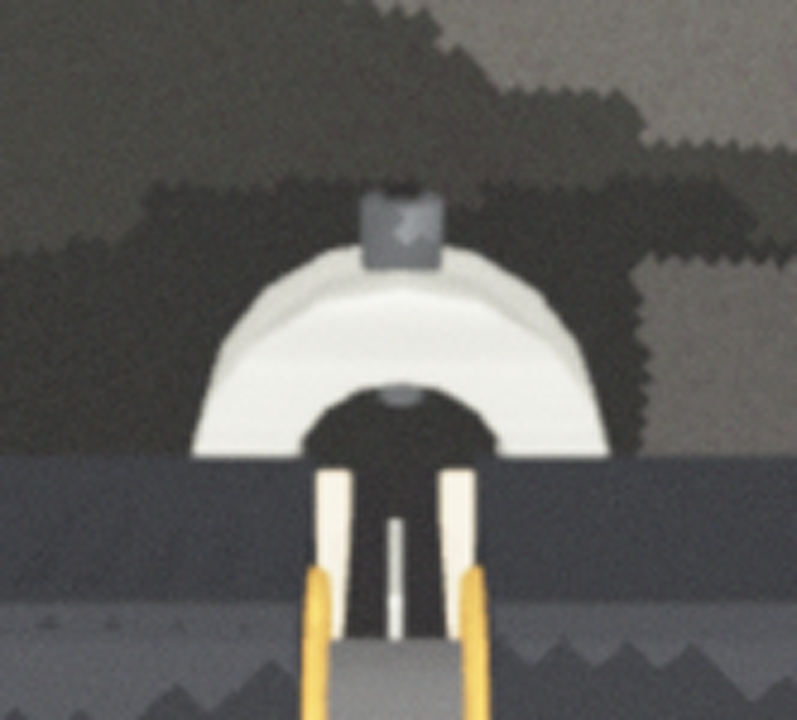

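Run:
```python
from h import *
z=load('wr6');Tc=np.array(robot.get_calibration('wrist')['T_tool_cam']);Wi=Tc@np.linalg.inv(z['T'])
for u in (277,280,287,290):
    print(u,[(r,*(1000*(Wi@np.r_[pt(z,u,r),1])[:3]).round().astype(int).tolist()) for r in range(222,254,3)])
```

```text
277 [(222, 16, -3, -18), (225, 14, -3, -17), (228, 13, -3, -18), (231, 3, -4, 4), (234, 2, -4, 4), (237, 0, -4, 3), (240, -2, -4, 4), (243, -4, -4, 5), (246, -6, -4, 4), (249, 9, -3, -38), (252, 10, -3, -42)]
280 [(222, 16, -2, -18), (225, 14, -2, -18), (228, 12, -2, -17), (231, 8, -2, -9), (234, 2, -2, 4), (237, 0, -2, 5), (240, -2, -2, 3), (243, -4, -2, 4), (246, -6, -2, 4), (249, 9, -2, -38), (252, 10, -2, -42)]
287 [(222, 16, 2, -18), (225, 14, 2, -18), (228, 12, 2, -17), (231, 7, 2, -7), (234, 1, 2, 4), (237, 0, 2, 4), (240, -2, 2, 4), (243, -4, 2, 4), (246, -6, 2, 4), (249, 9, 2, -38), (252, 10, 1, -43)]
290 [(222, 15, 3, -17), (225, 14, 3, -18), (228, 13, 3, -18), (231, 4, 4, 4), (234, 2, 4, 4), (237, 0, 4, 4), (240, -2, 4, 3), (243, -4, 4, 4), (246, -6, 4, 4), (249, 10, 3, -40), (252, 10, 3, -42)]
```

The fingers shut above the collar without touching it, and depth puts the visible tips about 38 mm behind the stated TCP. Checking independently with the side camera at the start pose.

Run:
```python
from h import *
z=load('side0');t=np.array([.1934,.6461,.1901]);m=R.from_rotvec([3.10675,-.45515,0]).as_matrix()
print('TCP px',proj(z,t),'38mm back',proj(z,t+[0,0,.038]))
d=z['d'];H,W=d.shape
for v in range(80,125,2):
    L=[]
    for u in range(5,60):
        q=m.T@(pt(z,u,v)-t)
        if d[v,u]>0 and abs(q[0])<.03 and abs(q[1])<.08 and q[2]<.05: L.append((u,*(q*1000).round().astype(int).tolist()))
    print(v,L[::6])
```

```text
TCP px [ 39.38399787 132.00898872] 38mm back [ 36.35766471 121.17079468]
80 [(18, -19, 8, -183), (24, -2, 17, -182), (30, 14, 10, -175), (36, 27, -64, -141)]
82 [(17, -29, -69, -146), (23, -7, 12, -175), (29, 9, 10, -170), (35, 26, 15, -168)]
84 [(18, -22, 10, -172), (24, -6, 12, -168), (30, 11, 10, -163), (36, 27, 13, -161)]
86 [(18, -30, -75, -130), (24, -7, 18, -165), (30, 10, 14, -159), (36, 25, -17, -142)]
88 [(19, -23, -3, -154), (25, -6, 9, -154), (31, 11, 19, -154), (37, 25, -44, -123)]
90 [(19, -28, -49, -128), (25, -7, 14, -151), (31, 9, 11, -145), (37, 25, -4, -135)]
92 [(19, -30, -47, -122), (25, -9, 10, -142), (31, 9, 27, -146), (37, 26, 41, -148)]
94 [(20, -23, 20, -144), (26, -7, 23, -141), (32, 9, 16, -134), (38, 27, 35, -139)]
96 [(20, -24, 38, -146), (26, -8, 20, -134), (32, 5, -46, -100), (38, 26, 52, -140)]
98 [(20, -25, 47, -144), (30, -3, -49, -94), (36, 20, 70, -143)]
100 [(20, -25, 59, -144), (26, -8, 72, -145), (33, 11, 76, -142)]
102 [(19, -29, 68, -143)]
104 []
106 []
108 []
110 []
112 [(21, -30, 79, -116)]
114 []
116 [(30, -10, 63, -90), (36, 7, 64, -86)]
118 [(31, -9, 66, -85), (37, 8, 62, -78)]
120 [(32, -8, 62, -76), (38, 9, 61, -71)]
122 [(32, -9, 60, -69), (38, 7, 62, -65)]
124 [(32, -11, 52, -58), (38, 5, 52, -54)]
```

Run:
```python
from h import *
z=load('side0');t=np.array([.1934,.6461,.1901]);m=R.from_rotvec([3.10675,-.45515,0]).as_matrix()
for v in range(100,150,2):
    L=[(u,*(m.T@(pt(z,u,v)-t)*1000).round().astype(int).tolist()) for u in range(10,70) if z['d'][v,u]>0]
    L=[l for l in L if abs(l[1])<15 and abs(l[2])<75 and l[3]<40]
    print(v,L[::5])
```

```text
100 [(24, -14, 68, -145)]
102 []
104 []
106 []
108 []
110 []
112 []
114 []
116 [(30, -10, 63, -90), (35, 4, 66, -88)]
118 [(31, -9, 66, -85), (36, 5, 59, -78)]
120 [(32, -8, 62, -76), (37, 6, 63, -73)]
122 [(32, -9, 60, -69), (37, 5, 61, -65)]
124 [(32, -11, 52, -58), (37, 3, 60, -59)]
126 [(33, -10, 57, -54), (38, 4, 57, -50)]
128 [(34, -8, 61, -49), (39, 5, 60, -45)]
130 [(34, -10, 58, -41)]
132 []
134 []
136 []
138 []
140 []
142 []
144 []
146 []
148 []
```

Both cameras and the touchless closing agree: the fingertips really end about 38 mm behind the reported TCP. I'll work with that offset: reopen, then descend about 36 mm further in guarded steps.

Request:
arm_command:
  targets:
    - [0,0,0,0]
    - [0,0,0,0]
    - [0,0,0,0]
    - [0,0,0,0]
    - [0,0,0,0]
    - [0,0,0,0]
    - [0,0,0,0]
    - [0,0,0,0]
    - [0,0,0,0]
    - [0,0,0,0]
    - [0,0,0,0]
    - [0,0,0,0]
  gripper: 0.8

```text
t: 9.67
tool_pos: [0.4573, -0.2636, 0.0076]
tool_rot: [2.924, -1.15, -0.0]
force: [-0.3, -0.6, -0.4]
width: 0.791
```

Request:
arm_command:
  targets:
    - [0,0,-0.01,0]
    - [0,0,-0.02,0]
    - [0,0,-0.03,0]
    - [0,0,-0.04,0]
    - [0,0,-0.05,0]
    - [0,0,-0.05,0]

```text
t: 10.17
tool_pos: [0.4564, -0.2634, -0.0188]
tool_rot: [2.923, -1.15, -0.003]
force: [0.0, -0.0, -0.0]
width: 0.801
```

Request:
arm_command:
  targets:
    - [0,0,-0.008,0]
    - [0,0,-0.016,0]
    - [0,0,-0.021,0]
    - [0,0,-0.021,0]

```text
t: 10.5
tool_pos: [0.4569, -0.2635, -0.0285]
tool_rot: [2.923, -1.15, -0.001]
force: [-0.5, 0.5, -0.0]
width: 0.796
```

```bash
python3 st.py
```

```text
10.5 pos [ 0.4569 -0.2635 -0.0285] jaw -2.3204 z [-0.001  0.    -1.   ] F [-0.5  0.5 -0. ] M [ 0.04 -0.04 -0.  ] w mm 70.06565543484638 q [-0.15  0.37 -0.57 -0.   -0.63  0.97]
```

No contact at reported z = -0.0285, which confirms the offset. Closing on the collar.

Request:
arm_command:
  targets:
    - [0,0,0,0]
    - [0,0,0,0]
    - [0,0,0,0]
    - [0,0,0,0]
    - [0,0,0,0]
    - [0,0,0,0]
    - [0,0,0,0]
  gripper: 0
  squeeze: 30

```text
t: 11.08
tool_pos: [0.4574, -0.2637, -0.0277]
tool_rot: [-2.924, 1.15, -0.001]
force: [-0.4, -0.4, 1.2]
width: 0.519
```

```bash
python3 st.py
```

```text
11.0833 pos [ 0.4574 -0.2637 -0.0277] jaw -2.3202 z [ 0. -0. -1.] F [-0.4 -0.4  1.2] M [ 0.1   0.08 -0.03] w mm 45.63483275146813 q [-0.15  0.37 -0.57  0.   -0.63  0.97]
```

Gripped at 45.6 mm. Lifting and carrying to above the shaft, turning by -2.51 rad.

Request:
arm_command:
  targets:
    - [0,0,0.04,0]
    - [0,0,0.1,0]
    - [0,0,0.17,0]
    - [0,0,0.24,0]
    - [0,0,0.3,-0.015]
    - [0,0,0.32,-0.03]
    - [0.03,0.06,0.32,-0.05]
    - [0.06,0.13,0.32,-0.07]
    - [0.09,0.2,0.32,-0.09]
    - [0.12,0.27,0.32,-0.11]
    - [0.14,0.34,0.32,-0.13]
    - [0.17,0.4,0.32,-0.15]

```text
t: 12.08
tool_pos: [0.5415, -0.0617, 0.1318]
tool_rot: [2.133, -2.306, -0.002]
force: [0.1, -1.2, -3.0]
width: 0.527
```

Request:
arm_command:
  targets:
    - [0.02,0.06,0,-0.02]
    - [0.04,0.12,0,-0.04]
    - [0.06,0.15,0,-0.06]
    - [0.069,0.166,0,-0.08]
    - [0.069,0.166,0,-0.1]
    - [0.069,0.166,0,-0.12]
    - [0.069,0.166,0,-0.14]
    - [0.069,0.166,0,-0.16]
    - [0.069,0.166,0,-0.18]
    - [0.069,0.166,0,-0.2]
    - [0.069,0.166,0,-0.22]
    - [0.069,0.166,0,-0.24]

```text
t: 13.08
tool_pos: [0.5762, 0.0193, 0.1314]
tool_rot: [-0.012, -3.14, 0.0]
force: [1.3, -0.1, -1.8]
width: 0.516
```

Request:
arm_command:
  targets:
    - [0,0,0,-0.01]
    - [0,0,0,-0.01]
    - [0,0,0,-0.01]
    - [0,0,0,-0.01]

```text
t: 13.42
tool_pos: [0.5765, 0.0194, 0.1318]
tool_rot: [-0.097, -3.14, 0.0]
force: [0.6, 0.5, -2.5]
width: 0.523
```

```bash
python3 st.py
python3 - <<'E'
from h import *
snap('wrist','wr7'); snap('side','side7');z=load('wr7')
print('shaft px',proj(z,(.577,.0192,.133)))
crop('wr7',190,140,380,290,4,'c9a');a=cv2.imread('pics/c9a.png')
crop('side7',225,165,305,245,5,'c9b');b=cv2.imread('pics/c9b.png')
o=np.zeros((600,800,3),np.uint8);o[:360]=cv2.resize(a,(456,360)).repeat(1,0) if 0 else 0
a=a[:, 130:530];o[:600,:400]=a;o[:400,400:]=b;cv2.imwrite('pics/c9.png',o)
E
```

```text
13.4167 pos [0.5765 0.0194 0.1318] jaw 1.509 z [-0.001 -0.    -1.   ] F [ 0.6  0.5 -2.5] M [ 0.05 -0.16  0.03] w mm 46.01299437744868 q [ 0.37  0.24 -0.29 -0.   -1.03 -2.  ]
shaft px [280.31581279 239.94740123]
```

View pics/c9.png

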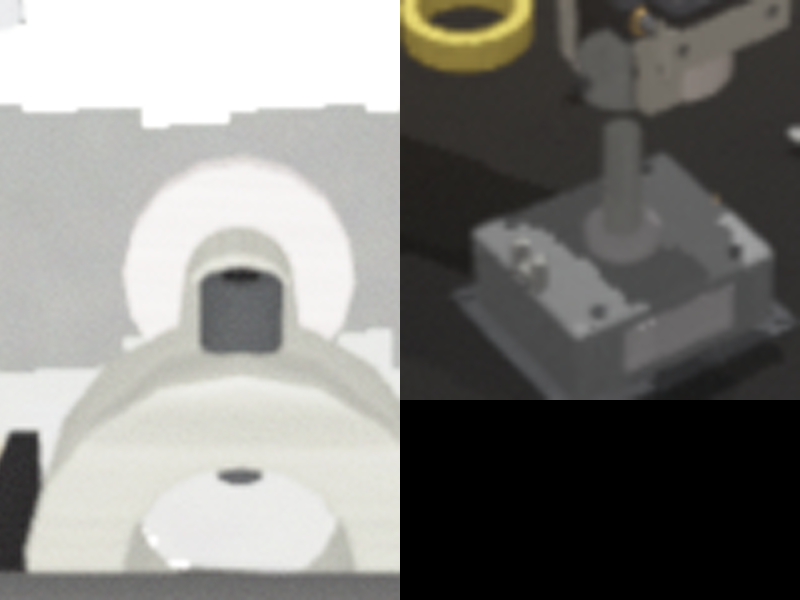

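The shaft and boss are centred at crop x≈238 and the collar's screw and bore at x≈240. The collar is held level above the shaft, with the screw pointing to the key-rest side. The yaw is still about 0.06 rad short. Checking the collar's position in the grip along the screw direction.

Run:
```python
from h import *
z=load('wr7');s=robot.read_state();m=R.from_rotvec(s['tool_rot']).as_matrix();p0=s['tool_pos']
f=lambda u,v,h:(m.T@(atz(z,190+(u+130)/4,140+v/4,p0[2]+h)-p0)*1000).round(1)
print('rim(23)',f(240,380,.0527),'bore(12)',f(240,470,.0527),'rim L',f(26,555,.0527),'head L,R end top(30)',f(200,345,.0417),f(282,345,.0417))
pp=lambda u,v:(m.T@(pt(z,190+(u+130)/4,140+v/4)-p0)*1000).round(1)
print('depth topface',pp(240,420),pp(120,460),pp(360,460),'head',pp(240,315))
g=lambda u,v,h:atz(z,190+(u+130)/4,140+v/4,h)
print('boss',(g(123,275,.068)+g(353,275,.068))/2, 'boss top edge',g(238,158,.068))
```

```text
rim(23) [ 21.3   1.  -52.7] bore(12) [ 11.4   1.  -52.7] rim L [  1.6 -21.6 -52.7] head L,R end top(30) [ 21.3  -3.4 -41.7] [ 21.3   5.5 -41.7]
depth topface [ 16.9   1.  -52.7] [ 12.8 -11.4 -53.5] [ 13.   13.3 -53.8] head [ 26.    1.  -45.7]
boss [0.57739634 0.02013939 0.068     ] boss top edge [0.55581989 0.02146585 0.068     ]
```

Request:
arm_command:
  targets:
    - [0,0,0,-0.009]
    - [0,0,0,-0.009]
    - [0,0,0,-0.009]

```text
t: 13.77
tool_pos: [0.5768, 0.0194, 0.132]
tool_rot: [-0.186, -3.136, 0.0]
force: [0.2, -0.4, -2.6]
width: 0.52
```

```bash
python3 st.py
```

```text
13.7667 pos [0.5768 0.0194 0.132 ] jaw 1.4521 z [-0.  0. -1.] F [ 0.2 -0.4 -2.6] M [ 0.01 -0.19 -0.01] w mm 45.74164714531362 q [ 0.37  0.24 -0.29 -0.   -1.03 -2.06]
```

Collar and shaft axes agree to within about 0.5 mm in the same camera frame, and the yaw is now 3.023. Descending with guarded steps.

Request:
arm_command:
  targets:
    - [-0.001,0,-0.03,0]
    - [-0.001,0,-0.052,0]
    - [-0.001,0,-0.06,0]
    - [-0.001,0,-0.066,0]
    - [-0.001,0,-0.072,0]
    - [-0.001,0,-0.072,0]

```text
t: 14.27
tool_pos: [0.5762, 0.0193, 0.0956]
tool_rot: [-0.189, -3.135, 0.0]
force: [-0.4, -0.8, -3.0]
width: 0.52
```

```bash
python3 st.py
```

```text
14.2667 pos [0.5762 0.0193 0.0956] jaw 1.4504 z [-0.001 -0.    -1.   ] F [-0.4 -0.8 -3. ] M [ 0.02 -0.14 -0.01] w mm 45.77321829198715 q [ 0.37  0.28 -0.34 -0.   -0.96 -2.06]
```

Request:
arm_command:
  targets:
    - [0,0,-0.006,0]
    - [0,0,-0.012,0]
    - [0,0,-0.018,0]
    - [0,0,-0.024,0]
    - [0,0,-0.028,0]
    - [0,0,-0.028,0]

```text
t: 14.77
tool_pos: [0.576, 0.0193, 0.0815]
tool_rot: [-0.19, -3.135, 0.0]
force: [-1.3, -0.8, -1.4]
width: 0.519
```

```bash
python3 st.py
```

```text
14.7667 pos [0.576  0.0193 0.0815] jaw 1.45 z [-0.001 -0.    -1.   ] F [-1.3 -0.8 -1.4] M [ 0.01 -0.11  0.03] w mm 45.67135839168613 q [ 0.37  0.29 -0.35 -0.   -0.92 -2.06]
```

Request:
arm_command:
  targets:
    - [0.001,0,-0.006,0]
    - [0.001,0,-0.012,0]
    - [0.001,0,-0.018,0]
    - [0.001,0,-0.024,0]
    - [0.001,0,-0.025,0]
    - [0.001,0,-0.025,0]

```text
t: 15.27
tool_pos: [0.5766, 0.0193, 0.0692]
tool_rot: [-0.189, -3.135, 0.0]
force: [-0.5, -0.3, -2.4]
width: 0.522
```

```bash
python3 st.py
python3 - <<'E'
from h import *
snap('wrist','wr8'); snap('side','side8');snap('top','top8')
z=load('wr8');s=robot.read_state();m=R.from_rotvec(s['tool_rot']).as_matrix();p0=s['tool_pos']
pp=lambda u,v:pt(z,u,v).round(4)
print('topface',pp(283,240),pp(250,255),pp(316,255),'shaft top?',pp(283,270))
crop('wr8',190,140,380,290,4,'d1');a=cv2.imread('pics/d1.png')[:,130:530]
crop('side8',225,165,305,245,5,'d2');b=cv2.imread('pics/d2.png')
o=np.zeros((600,800,3),np.uint8);o[:,:400]=a;o[:400,400:]=b
a0=load('top0')['p'];c=load('top8')['p'][120:300,90:420];c=cv2.resize(c[:,:,::-1],(366,200));o[400:600,400:766]=c
cv2.imwrite('pics/d3.png',o)
E
```

```text
15.2667 pos [0.5766 0.0193 0.0692] jaw 1.4501 z [-0.001 -0.    -1.   ] F [-0.5 -0.3 -2.4] M [ 0.04 -0.14  0.  ] w mm 45.973029586165985 q [ 0.37  0.31 -0.37 -0.   -0.9  -2.06]
topface [0.558  0.0228 0.1217] [0.5625 0.0086 0.1227] [0.5657 0.0355 0.1227] shaft top? [0.5727 0.021  0.1187]
```

View pics/d3.png

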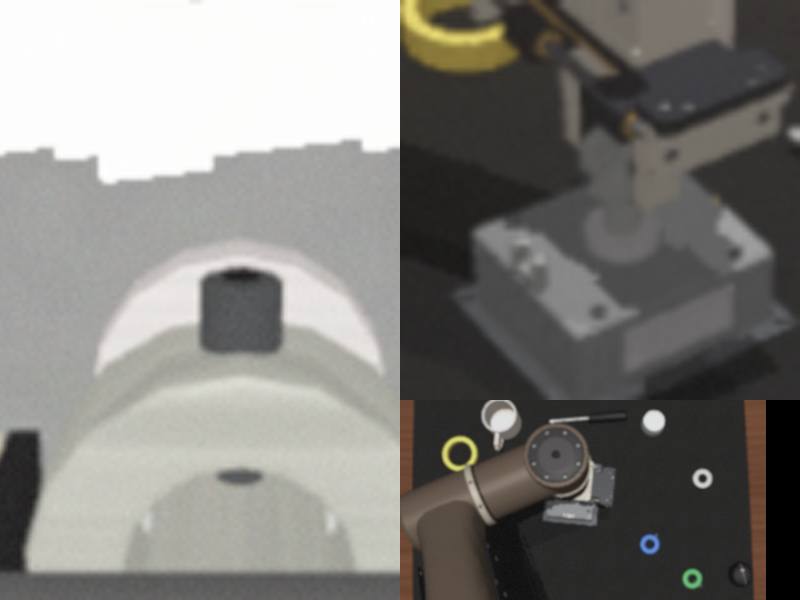

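The shaft stands inside the bore with its flat centred behind the screw tip, and the slivers left and right are symmetric (x≈147 and 330). The collar's top face is at z≈0.122, so its centre is at about 0.111 against the flat's centre at 0.1105. Forces are near zero and the other things have not moved. Handing in.

```bash
python3 -c "
from bench import robot
print(robot.hand_in())"; python3 st.py
```

```text
the job is handed in; nothing more can be done
None
the job is handed in; nothing more can be done
```

The job is done and handed in at about 15.4 s. I turned the shaft by -0.72 rad so its flat faces the key rest, then slipped the set-screw collar over it, and the gripper is still holding the collar.

**Last checks**
- **Flat:** it points along 3.022 rad, against key-rest estimates of 3.01 to 3.04 rad.
- **Collar grip:** the jaws read 46 mm, the collar is level, and its screw direction is within about 0.01 rad of the flat by jaw angle.
- **Height:** the collar's centre is at about z = 0.111 m, against 0.1105 m for the middle of the flat. Its underside is about 32 mm clear of the boss.
- **Forces:** 2.5 N at most at the end, about the collar's own weight. In the last top view the rings, mug and other loose things I could see looked undisturbed.

**What disagreed**
- **Finger length:** the fingertips really end about 38 mm behind the reported TCP. My first grasp closed in the air above the collar without touching it. I confirmed the offset with the wrist and side cameras and used it from then on.
- **Shaft grip:** because of that offset, I turned the shaft by only its top millimetre or so. The jaws read 14 mm there rather than 15. I checked the resulting angle in the wrist pictures before fetching the collar, and again at the end.

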